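# Steady the rack of polished crooks over the drip tray

### The job

By the black grip block of its trolley, draw the hanging rack of polished brass crooks off its parking rest and along the rail, and bring it to a stop centred over the steel drip tray (to within a centimetre or so). Coming off the rest sets it rocking and it will not settle by itself in time: steady it by moving the trolley until it hangs level within a few degrees and stays so for some 4 seconds, then let go of the block and leave it there, still level. The gripper and arm must never touch the rack or its brass, the rack must not be banged against the rest, and the other things on the bench stay where they are.

Things in the scene. Friction and masses are not known exactly. Their poses are not given: they have to be found in the camera images.
- trolley (a joint): Position in m of the grey trolley on a level aluminium rail (920 mm long, 20 mm wide, top 281 mm above the table). Grows along the gantry's +y axis (robot's left), 0 in mid-rail, stops at -0.225 and +0.28. About 0.6 kg, friction about 0.6 N plus 2 N per m/s: it stays where it is left.
- rack (a joint): Angle in rad of the rack rocking freely on a pin across the rail; 0 = level, positive = right (-y) end raised; about 0.28 at the start, propped on the rest. 0.6 kg (varies), period 2.7 s whatever the mass, almost undamped (decays over a minute). Trolley acceleration a along +y drives it: angle'' = -w2*(angle - a/9.81), w2 = 5.35 per s2. Stops at +-0.6.
- grip (a point): Centre of the black plastic grip block on top of the trolley: 26 x 26 mm, 50 mm high, sides square to the rail; this point is 322 mm above the table. The flat trolley top (50 mm across the rail, 80 mm along it) is 25 mm below this point. Take it from above, fingers closing along the rail.
- pivot (a point): Middle of the pin from which the rack hangs, 172 mm above the table, 150 mm straight below the grip point; moves with the trolley. Rack: centre of mass 8.5 mm below the pin, moment of inertia about the pin 0.0094 kg m2 (scales with mass).
- bar_right (a point): Right (-y) end of the rack's steel bar, 170 mm from the pin. Over each end of the bar sits a brass U-shaped crook (tube 19 mm thick), legs down: outer leg 170 mm from the pin, ending 100 mm below it; inner leg at 110 mm, ending 45 mm below; top of the crook 34 mm above the pin.
- bar_left (a point): Left end (+y) of the rack's bar, 170 mm from the pin.
- tray: Open drip tray of bare steel, 150 x 400 mm, 28 mm high, fixed on the table under the rail, long side along the rail. Origin: centre of its underside; its y axis runs along the rail to +y. The pin must stop straight above this origin along the rail.
- gantry: Fixed gantry: rail on two grey posts 100 mm behind it (+x), 440 mm either side of the middle, 293 mm high. Origin on the table under mid-rail; y axis along the rail. Parking rest: steel ledge under the rail, top 122 mm above the table, y = -425 to -315 mm; the rack's raised foot slides off its inner edge when trolley passes about -0.12.
- jar: Bystander: amber glass jar, 64 mm across, 85 mm high, on the far side. Leave alone.
- buff: Bystander: spare buffing wheel lying flat, 120 mm across, 30 mm high. Leave alone.
- compound_bar: Bystander: bar of polishing compound, 50 x 120 x 40 mm. Leave alone.
- brush: Bystander: hand brush lying on the table to the left, near the robot. Leave alone.

How it is judged:
On the way, in this order (a step that is already met when the one before it is completed fails the run):
1. the rack has come off its parking rest (value of joint rack below 0.1 rad and contact force between rack and gantry below 0.05 N).
2. the rack hangs level and steady, centred over the drip tray, for 3 s (y of pivot in the frame of tray between -0.02 and 0.02 m and value of joint rack between -0.09 and 0.09 rad), for 3 s.
At the end, for the whole second after the job is handed in: The trolley is let go and at rest with the pin within 20 mm of the tray's centre along the rail, and the rack hangs level within 0.09 rad all the time, rocking slower than 0.3 rad/s (all of step 2 and velocity of joint trolley between -0.02 and 0.02 m/s and angular speed of rack below 0.3 rad/s); the robot touches nothing.
It fails at once if the gripper or arm touches the polished rack (contact force between any of the fingers, the arm and rack above 0.5 N).
It fails at once if the rack is banged against its rest (contact force between rack and gantry above 15 N).
It fails at once if another thing on the bench is shifted (distance of any of jar, buff, compound_bar, brush from where it was at the start of the episode above 0.03 m).
It also fails if it takes over 48 s, if anything falls off the work surface, if the arm or the gripper's body presses on something with over 40 N, if the wrist force passes 120 N, or if a joint passes its speed limit or range.

### The arm

A 7-joint arm with a two-finger parallel gripper is mounted at the origin on the work surface. World frame = base frame: x ahead of the robot, y to its left, z up, the work surface at z = 0. Lengths are in m, angles in rad, forces in N, time in s.
With the tool pointing down it reaches from about 0.4 to 0.85 m from the base axis. Payload 10.4 kg.
Tool frame: the origin (TCP) lies at the very end of the fingers, on their centre line; the grasp point (between the pads) lies 19 mm behind it (manip.tcp_to_grasp is the z of the grasp point in the tool frame, in m); z points along the fingers, x is the direction in which the jaws open and shut, and the axes are right-handed (so a half turn about z gives the same grasp; the last joint's range is limited). The gripper opens to 85 mm and grips with 20 to 120 N. Pads are 22 mm wide; open, the fingers measure 114 mm over their backs; the gripper's body (76 mm by 85 mm) begins 54 mm behind the grasp point. The pads swing forward as they close: fully open they stand 13 mm farther back than shut.
Start: joints at [-1.148, 0.332, -0.065, 1.46, 0.022, 1.35, -0.088], TCP at [0.269, 0.564, 0.231] pointing down, gripper open.
Joint ranges: [-2.6, 2.6], [-0.5, 2.12], [-1.47, 1.34], [0.16, 2.42], [-1.27, 4.41], [0.06, 2.06], [-2.6, 2.6]. Speed limits (rad/s): [2.22, 2.22, 2.79, 2.79, 3.14, 3.14, 3.14].

### API

Orientations are given as a unit quaternion [x, y, z, w].
In Python, from workcell import manip gives the robot as it stands.
- The arm moves only by the tool servo_tool, never from a script. Its argument "moves" is a list of rows, each an object with "travel": the shift along the tool's x, y, z in mm, a list of three; "dr": the turn, a rotation vector about the tool's x, y, z in degrees, a list of three. A call has 1 to 12 rows; each row shifts and turns the commanded pose from where the row before left it, along the tool's axes as they then stand; what a row does not reach is not made up. A row lasts 1/8 s, in which the tool goes at most 62.5 mm and 10.7 degrees, less where a joint would pass 70% of its speed; a pose out of reach is approached as far as the arm can. A call is refused whole if a number of a shift passes 62.5 or a number of a turn 10.7, either way. A call with a gripper value outside its range is refused whole. "claw" is the closure, from 0 (fully open) to 1 (shut), set as the call begins (left out, the last holds). The fingers move at their own pace and stop on an object; "squeeze" is the grip in N (left out, the last holds). Time passes only in rows, so rows that do not move let the fingers close. It gives the time, the measured TCP pose, the force and the opening at its end, in the units of the state.
- manip.get_obs(): the state, without advancing time (a new reading comes with each control period).
- manip.camera(name): name is "scene" or "top"; returns the picture (480x640x3 uint8, blue, green, red); there is no depth.
- manip.calibration(name): a dict with "intrinsics" (3x3 intrinsics, pixels), "view" (4x4, takes a point from world to camera coordinates). Camera axes: x right, y down, z forward; pixel columns grow to the right and rows downward; lengths in m; the calibration is good to about 2 mm. A picture is of the moment at which its call begins. calibration takes no time and is no camera call.
- manip.hand_in(): hands the job in, once; it reports no verdict.
The state is a dict: "clock": time; "joint_pos": joint angles; "joint_velocities": joint speeds; "tau": joint torques, N m; "position": TCP position; "ee_rot": TCP orientation; "ft_force": force on the tool from outside, world axes, zero at the start; "torque": the same for the moment, N m; "grip_width": opening from 0.0 (shut) to 1.0 (fully open).
Only numpy, scipy, OpenCV 4.12 (cv2) and the standard library are available. Lean on these libraries where they do the work, as an engineer would, in place of code of your own. Each camera call takes 0.05 s, during which the arm holds its last target. There are 200 camera calls.

## Working session

There is one attempt and no reset: what is moved stays moved. The work goes in short steps, Python scripts to look and compute and a tool call to move; the robot and the scene stay as the last step left them, time stands still between calls to the robot, and variables do not carry over. Pictures are saved under pics/ and viewed, on a budget of 10 in all, crops included, one or two more only if the job needs it, and the job is handed in when it is done.

Besides the shell and the picture viewer there is one more tool, called after "Call:" as name([rows], argument=value, ...), one row to a line, values as JSON. servo_tool: Moves the arm, as the interface text tells. Its arguments: {"type":"object","properties":{"moves":{"type":"array","items":{"type":"object","properties":{"travel":{"type":"array","items":{"type":"number"}},"dr":{"type":"array","items":{"type":"number"}}}}},"claw":{"type":"number"},"squeeze":{"type":"number"}},"required":["moves"]}

```bash
mkdir -p pics; python3 - <<'E'
from workcell import manip
import cv2,numpy as np
o=manip.get_obs();print({k:np.round(o[k],3).tolist() for k in("clock","position","ee_rot","grip_width","joint_pos")},manip.tcp_to_grasp)
for n in("scene","top"):
    cv2.imwrite(f"pics/{n}0.png",manip.camera(n));c=manip.calibration(n);print(n,np.round(c["intrinsics"],1).tolist(),np.round(c["view"],4).tolist())
E
```

```text
{'clock': 0.0, 'position': [0.269, 0.564, 0.231], 'ee_rot': [0.846, 0.533, -0.001, 0.0], 'grip_width': 1.004, 'joint_pos': [-1.148, 0.333, -0.065, 1.461, 0.022, 1.35, -0.089]} -0.0187
scene [[592.3, 0.0, 314.3], [0.0, 592.3, 244.7], [0.0, 0.0, 1.0]] [[0.4242, 0.9055, 0.0064, -0.2722], [0.6176, -0.2841, -0.7334, -0.1876], [-0.6623, 0.3151, -0.6798, 1.5515], [0.0, 0.0, 0.0, 1.0]]
top [[509.0, 0.0, 326.5], [0.0, 509.0, 241.0], [0.0, 0.0, 1.0]] [[-0.0282, -0.9993, 0.0235, 0.0321], [-0.993, 0.0253, -0.1154, 0.5768], [0.1147, -0.0266, -0.993, 1.3271], [0.0, 0.0, 0.0, 1.0]]
```

View pics/scene0.png

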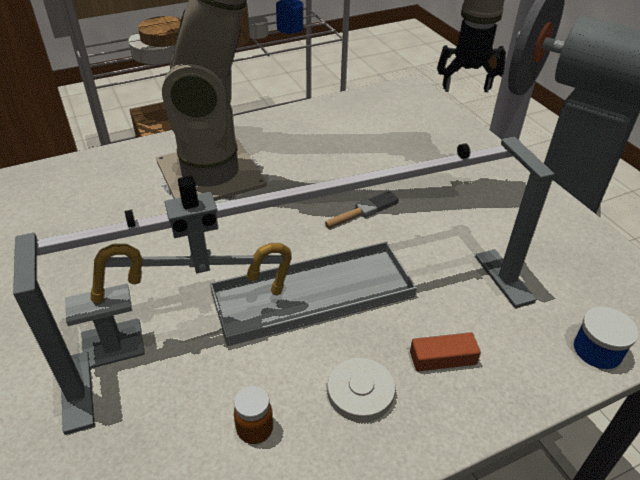

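View pics/top0.png

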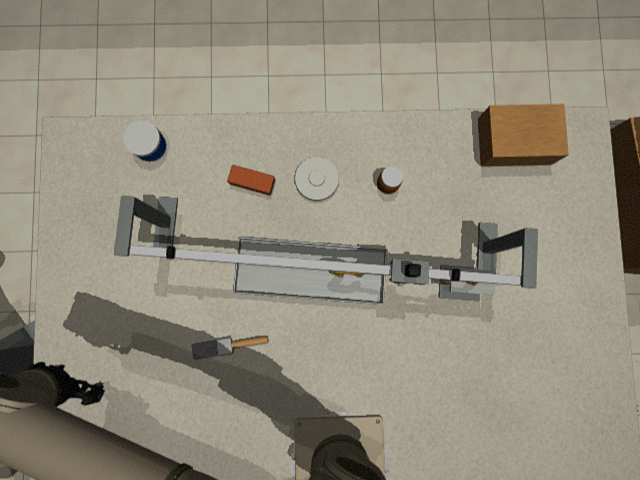

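The scene shows the grip block at about (188,190) and the tray with corners near (213,285), (388,246), (413,290) and (226,340). The top view shows the block at about (412,270), the rail from (130,250) to (520,281), and the tray between x 235 and 386. I'll enlarge these areas.

```bash
python3 - <<'E'
import cv2,numpy as np
t=cv2.imread("pics/top0.png");s=cv2.imread("pics/scene0.png")
a=cv2.resize(t[225:315,225:435],(798,342),interpolation=cv2.INTER_CUBIC)  #3.8x
b=cv2.resize(s[170:350,160:425],(798,542),interpolation=cv2.INTER_CUBIC)  #3.01x
cv2.imwrite("pics/a.png",a);cv2.imwrite("pics/b.png",b)
E
```

```text
(no output)
```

View pics/a.png

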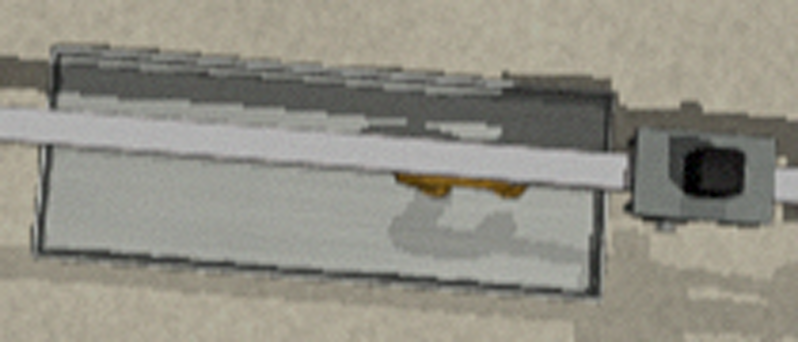

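View pics/b.png

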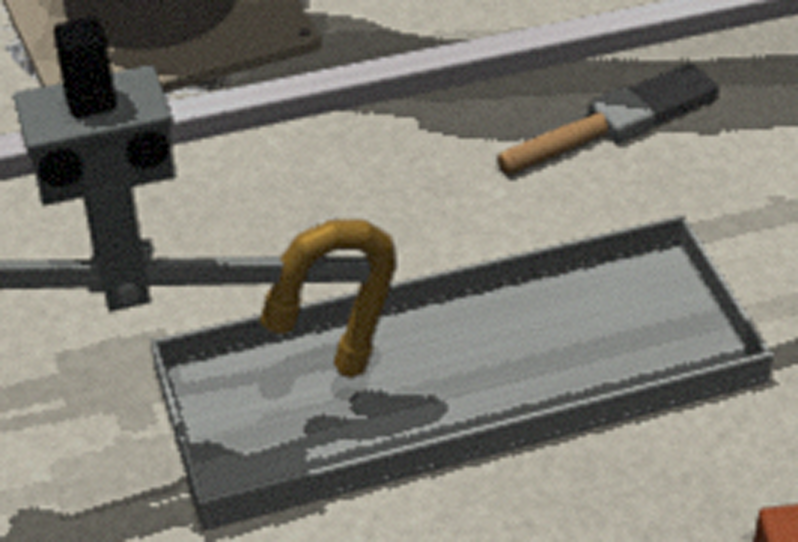

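Crop readings: tray rim corners in the top crop at (57,48), (612,93), (600,294), (37,252). The block top is centred at about (722,172), and the trolley top corners are at (638,128), (778,138), (772,222), (630,212).

```bash
cat >h.py <<'E'
import numpy as np
from workcell import manip
def ray(n,uv,z):
    c=manip.calibration(n);K=np.array(c["intrinsics"]);V=np.array(c["view"]);R,t=V[:3,:3],V[:3,3]
    C=-R.T@t;d=R.T@np.linalg.solve(K,[uv[0],uv[1],1.]);return C+d*(z-C[2])/d[2]
def proj(n,p):
    c=manip.calibration(n);q=np.array(c["view"])@np.r_[p,1];q=np.array(c["intrinsics"])@q[:3];return q[:2]/q[2]
E
python3 - <<'E'
from h import *
from scipy.spatial.transform import Rotation as R
A=lambda u,v:(225+(u+.5)/3.8-.5,225+(v+.5)/3.8-.5)
B=lambda u,v:(160+(u+.5)/3.011-.5,170+(v+.5)/3.011-.5)
t=np.array([ray("top",A(*p),.028) for p in[(57,48),(612,93),(600,294),(37,252)]]);print(t.round(4).tolist(),"ctr",t.mean(0))
s=np.array([ray("scene",B(*p),.028) for p in[(155,345),(682,221),(770,355),(203,508)]]);print(s.round(4).tolist(),"ctr",s.mean(0))
tt=np.array([ray("top",A(*p),.297) for p in[(638,128),(778,138),(772,222),(630,212)]]);print(tt.round(4).tolist(),"trolley",tt.mean(0))
print("blocktop",ray("top",A(722,172),.347),"scene",ray("scene",B(80,28),.347))
l=ray("top",(130,248.5),.281);r=ray("top",(520,281),.281);print("rail",l,r,(l+r)/2,np.linalg.norm(l-r))
d=t[0]+t[3]-t[1]-t[2];print("yaw tray",np.degrees(np.arctan2(-d[0],d[1])));d=l-r;print("yaw rail",np.degrees(np.arctan2(-d[0],d[1])))
print(R.from_quat(manip.get_obs()["ee_rot"]).as_matrix().round(3))
E
```

```text
[[0.5941, 0.2484, 0.028], [0.5522, -0.1419, 0.028], [0.4115, -0.1276, 0.028], [0.4516, 0.2634, 0.028]] ctr [0.5023291  0.06059277 0.028     ]
[[0.4108, -0.1266, 0.028], [0.453, 0.2647, 0.028], [0.5953, 0.2511, 0.028], [0.5578, -0.1426, 0.028]] ctr [0.50422922 0.06162788 0.028     ]
[[0.506, -0.1171, 0.297], [0.4982, -0.1964, 0.297], [0.4509, -0.1905, 0.297], [0.4588, -0.1106, 0.297]] trolley [ 0.47846921 -0.15365227  0.297     ]
blocktop [ 0.47714729 -0.15365707  0.347     ] scene [ 0.47476199 -0.15178944  0.347     ]
rail [0.54336943 0.44775143 0.281     ] [ 0.45030454 -0.39641232  0.281     ] [0.49683699 0.02566955 0.281     ] 0.849278237546653
yaw tray -5.988912596620694
yaw rail -6.291171327837399
[[ 0.431  0.902 -0.   ]
 [ 0.902 -0.431 -0.001]
 [-0.001  0.    -1.   ]]
```

Call:
servo_tool([
  {"travel":[0,0,-45],"dr":[0,0,-4.9]},
  {"travel":[0,0,-45],"dr":[0,0,-4.9]},
  {"travel":[0,0,-45],"dr":[0,0,-4.9]},
  {"travel":[0,0,-40],"dr":[0,0,-4.8]},
], claw=0)

```text
clock: 0.6
position: [0.2694, 0.5637, 0.4077]
ee_rot: [0.742, 0.67, 0.0, -0.0]
ft_force: [-0.2, 0.7, 1.1]
grip_width: 1.0
```

```bash
cat >>h.py <<'E'
from scipy.spatial.transform import Rotation as Rn
def to(p):
    o=manip.get_obs();R=Rn.from_quat(o["ee_rot"]).as_matrix();print("t",o["clock"],"pos",np.round(o["position"],4),"x",R[:,0].round(4),"z",R[:,2].round(4),"tool mm",(1000*R.T@(np.array(p)-o["position"])).round(1))
    return o
E
python3 -c "
from h import *
to([.4775,-.1535,.40])"
```

```text
t 0.6 pos [0.2694 0.5637 0.4077] x [1.025e-01 9.947e-01 1.000e-04] z [ 1.e-04  1.e-04 -1.e+00] tool mm [-692.1  280.5    7.7]
```

Call:
servo_tool([
  {"travel":[-35,35,0]},
  {"travel":[-45,40,0]},
  {"travel":[-45,40,0]},
  {"travel":[-50,35,0]},
  {"travel":[-50,35,0]},
  {"travel":[-50,30,0]},
  {"travel":[-50,25,0]},
  {"travel":[-55,20,0]},
  {"travel":[-55,15,0]},
  {"travel":[-55,5,0]},
  {"travel":[-55,0,0]},
  {"travel":[-55,0,0]},
])

```text
$.moves[0]: bad value
```

Call:
servo_tool([
  {"travel":[-50,0,0]},
  {"travel":[-30,0,10]},
  {"travel":[-12,0,10]},
  {"travel":[0,0,0]},
])

```text
$.moves[0]: bad value
```

```bash
python3 - <<'E'
from h import *
import cv2
to([.4775,-.1535,.307])
s=manip.camera("scene");t=manip.camera("top")
a=cv2.resize(s[60:300,60:300],(560,560));b=cv2.resize(t[230:310,370:450],(240,240))
b=cv2.copyMakeBorder(b,0,320,0,0,cv2.BORDER_CONSTANT);cv2.imwrite("pics/c.png",np.hstack([a,b]))
E
```

```text
t 0.6 pos [0.2694 0.5637 0.4077] x [1.025e-01 9.947e-01 1.000e-04] z [ 1.e-04  1.e-04 -1.e+00] tool mm [-692.1  280.5  100.7]
```

View pics/c.png

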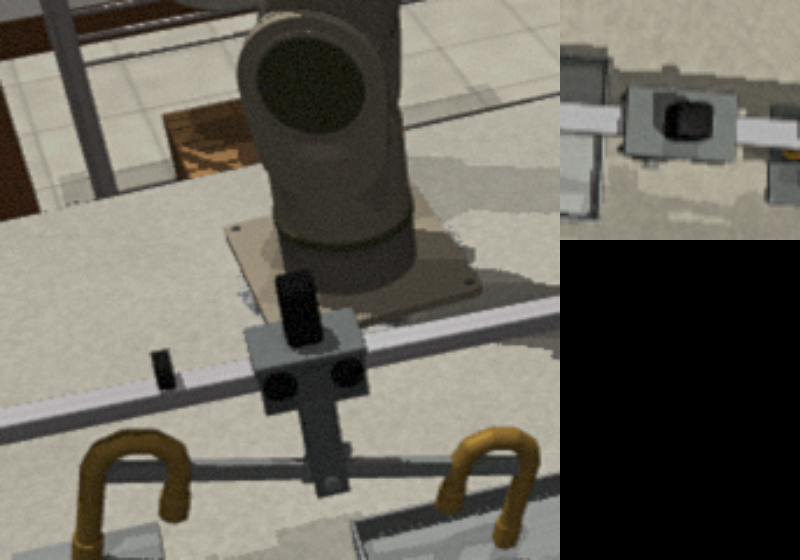

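Both calls were refused because each row also needs "dr", so the arm has not moved. The picture only repeats the trolley's initial state. I'll resend with "dr".

Call:
servo_tool([
  {"travel":[-35,35,0],"dr":[0,0,0]},
  {"travel":[-45,40,0],"dr":[0,0,0]},
  {"travel":[-45,40,0],"dr":[0,0,0]},
  {"travel":[-50,35,0],"dr":[0,0,0]},
  {"travel":[-50,35,0],"dr":[0,0,0]},
  {"travel":[-50,30,0],"dr":[0,0,0]},
  {"travel":[-50,25,0],"dr":[0,0,0]},
  {"travel":[-55,20,0],"dr":[0,0,0]},
  {"travel":[-55,15,0],"dr":[0,0,0]},
  {"travel":[-55,5,0],"dr":[0,0,0]},
  {"travel":[-55,0,0],"dr":[0,0,0]},
  {"travel":[-55,0,0],"dr":[0,0,0]},
])

```text
clock: 2.2
position: [0.4841, -0.064, 0.4055]
ee_rot: [0.744, 0.669, -0.0, -0.0]
ft_force: [0.4, 1.5, 1.1]
grip_width: 0.997
```

Call:
servo_tool([
  {"travel":[-50,0,0],"dr":[0,0,0]},
  {"travel":[-30,0,10],"dr":[0,0,0]},
  {"travel":[-12,0,10],"dr":[0,0,0]},
  {"travel":[0,0,0],"dr":[0,0,0]},
])

```text
clock: 2.7
position: [0.4748, -0.1533, 0.3851]
ee_rot: [0.744, 0.669, -0.001, -0.001]
ft_force: [0.1, 0.9, -1.1]
grip_width: 0.998
```

```bash
python3 - <<'E'
from h import *
import cv2
to([.4775,-.1535,.307])
s=manip.camera("scene");t=manip.camera("top")
a=cv2.resize(s[60:300,60:300],(560,560));b=cv2.resize(t[230:310,370:450],(240,240))
b=cv2.copyMakeBorder(b,0,320,0,0,cv2.BORDER_CONSTANT);cv2.imwrite("pics/d.png",np.hstack([a,b]))
E
```

```text
t 2.7 pos [ 0.4748 -0.1533  0.3851] x [1.057e-01 9.944e-01 3.000e-04] z [-1.9e-03  5.0e-04 -1.0e+00] tool mm [ 0.   2.9 78.1]
```

View pics/d.png

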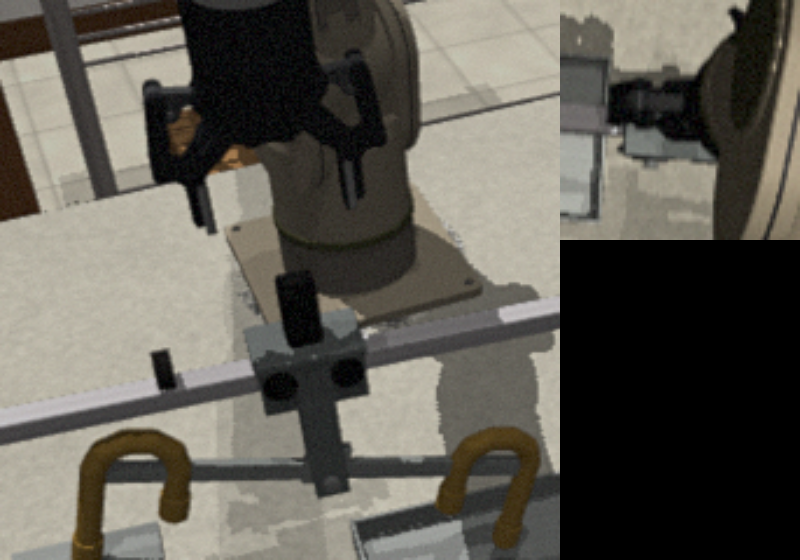

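The gripper is centred above the block (block top at about (295,275), fingers at (205,230) and (350,205)). I'll go down and grip.

Call:
servo_tool([
  {"travel":[0,1,30],"dr":[0,0,0]},
  {"travel":[0,1,30],"dr":[0,0,0]},
  {"travel":[0,1,16],"dr":[0,0,0]},
  {"travel":[0,0,0],"dr":[0,0,0]},
])

```text
clock: 3.3
position: [0.4781, -0.1532, 0.3099]
ee_rot: [0.743, 0.669, -0.0, -0.0]
ft_force: [0.4, 0.3, -0.1]
grip_width: 0.999
```

Call:
servo_tool([
  {"travel":[0,0,0],"dr":[0,0,0]},
  {"travel":[0,0,0],"dr":[0,0,0]},
  {"travel":[0,0,0],"dr":[0,0,0]},
  {"travel":[0,0,0],"dr":[0,0,0]},
  {"travel":[0,0,0],"dr":[0,0,0]},
  {"travel":[0,0,0],"dr":[0,0,0]},
], claw=1, squeeze=60)

```text
clock: 4.05
position: [0.4783, -0.1541, 0.3109]
ee_rot: [0.743, 0.669, 0.0, 0.0]
ft_force: [-1.0, 0.5, 6.5]
grip_width: 0.296
```

```bash
cat >>h.py <<'E'
import cv2
def brass(img):
    h=cv2.cvtColor(img,cv2.COLOR_BGR2HSV);return cv2.inRange(h,(12,130,50),(30,255,255))
U=np.array([np.sin(np.radians(6)),np.cos(np.radians(6)),0]);X=np.array([U[1],-U[0],0])
def crook(piv,th,s,n="scene"):
    # centreline in rail frame (y,z); right end (-y) raised for th>0
    k=np.linspace(0,np.pi,9);y=np.r_[.170,.140+.030*np.cos(k),.110];z=np.r_[-.100,-.0055+.030*np.sin(k),-.045]
    y=s*y;c,S=np.cos(th),np.sin(th);Y=y*c+z*S;Z=z*c-y*S   # th>0: y<0 -> up
    return np.array([proj(n,piv+U*a+np.array([0,0,b])) for a,b in zip(Y,Z)])
def angle(img,tcp):
    piv=np.array([tcp[0],tcp[1],.172]);m=brass(img);best=[]
    m[:150]=0
    for off in (0,):
      for th in np.arange(-.6,.601,.005):
        r=np.zeros_like(m)
        for s in(-1,1):cv2.polylines(r,[np.round(crook(piv,th,s)*16).astype(np.int32)],False,255,9,cv2.LINE_AA,4)
        best.append((((r>127)&(m>0)).sum()/((r>127)|(m>0)).sum(),th))
    b=max(best);a=[x for x in best if x[0]>b[0]*.9]
    w=np.array([x[0] for x in a])-b[0]*.9+1e-6;return float((w*np.array([x[1] for x in a])).sum()/w.sum()),b[0]
def look():
    o=manip.get_obs();im=manip.camera("scene");return o["clock"],float(np.dot(np.array(o["position"])[:2]-[.5001,.0613],U[:2])),angle(im,o["position"])
E
python3 - <<'E'
from h import *
to([.5001,.0613,.307]);print(look());print(manip.get_obs()["clock"])
E
```

```text
t 4.05 pos [ 0.4783 -0.1541  0.3109] x [1.053e-01 9.944e-01 3.000e-04] z [ 1.e-03  2.e-04 -1.e+00] tool mm [216.5  -1.    4. ]Traceback (most recent call last):
  File "<stdin>", line 2, in <module>
  File "h.py", line 32, in look
    o=manip.get_obs();im=manip.camera("scene");return o["clock"],float(np.dot(np.array(o["position"])[:2]-[.5001,.0613],U[:2])),angle(im,o["position"])
                                                                                                                                ~~~~~^^^^^^^^^^^^^^^^^^
  File "h.py", line 27, in angle
    for s in(-1,1):cv2.polylines(r,[np.round(crook(piv,th,s)*16).astype(np.int32)],False,255,9,cv2.LINE_AA,4)
                                             ~~~~~^^^^^^^^^^
  File "h.py", line 20, in crook
    return np.array([proj(n,piv+U*a+np.array([0,0,b])) for a,b in zip(Y,Z)])
                     ~~~~^^^^^^^^^^^^^^^^^^^^^^^^^^^^^
  File "h.py", line 7, in proj
    c=manip.calibration(n);q=np.array(c["view"])@np.r_[p,1];q=np.array(c["intrinsics"])@q[:3];return q[:2]/q[2]
ValueError: time passes only in moves, steps and waits
```

The block is gripped: opening 0.296, about 25 mm. Calibration calls are limited, so I'll cache them.

```bash
python3 - <<'E'
s=open("h.py").read()
s=s.replace("import numpy as np\n","import numpy as np,functools\n",1).replace("def ray","@functools.lru_cache(None)\ndef cal(n): return manip.calibration(n)\ndef ray",1).replace("c=manip.calibration(n)","c=cal(n)")
open("h.py","w").write(s)
E
python3 - <<'E'
from h import *
o=manip.get_obs();im=manip.camera("scene");a=angle(im,o["position"]);print(a,manip.get_obs()["clock"])
v=im.copy()
for s in(-1,1):cv2.polylines(v,[np.round(crook(np.r_[o["position"][:2],.172],a[0],s)).astype(np.int32)],False,(255,0,0),1)
m=cv2.cvtColor(brass(im),cv2.COLOR_GRAY2BGR)
cv2.imwrite("pics/e.png",np.hstack([cv2.resize(x[200:340,60:320],None,fx=1.5,fy=1.5) for x in(v,m)]))
E
```

```text
(0.29017236064756163, np.float64(0.6165413533834586)) 4.15
```

View pics/e.png

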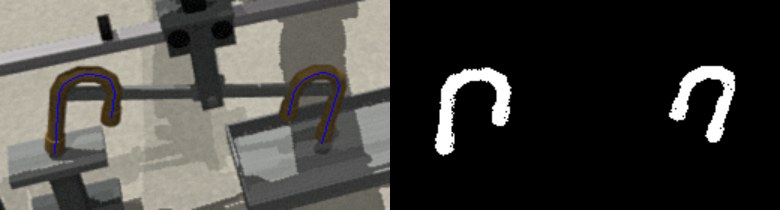

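The overlay follows both crooks, with an angle of about 0.29 against the stated 0.28. Next I'll plan a shaped draw-off.

```bash
cat >plan.py <<'E'
import numpy as np
W2=5.35;dt=.125
def step(s,v,T,v0,n=25,tau=.03):
    # s=[x,v,th,om]; actual v follows commanded v with small lag
    s=list(s);h=T/n
    for _ in range(n):
        a=(v-s[1])/tau; s[1]+=a*h; s[0]+=s[1]*h
        s[3]+=h*(-W2*(s[2]-a/9.81)); s[2]+=h*s[3]
    return s
def sim(s,rows):
    for r in rows: s=step(s,r/1000/dt,dt,0)
    return s
def plan(s,N,xf=0.,hold=2):
    """min-accel rows (mm), linear model, final rest"""
    f=lambda u:np.array(sim(s,list(u)+[0]*hold))
    z=np.zeros(N);b=f(z);A=np.array([f(e)-b for e in np.eye(N)*10]).T/10
    D=np.diff(np.eye(N+2),axis=0)[:, 1:-1]   # accel incl. start/end
    d0=np.zeros(N+1);d0[0]=s[1]*dt*1000
    t=np.array([xf,0,0,0])-b
    Wt=np.diag([1e5,1e3,1e5,1e5])
    u=np.linalg.lstsq(np.vstack([Wt@A,D]),np.r_[Wt@t,d0],rcond=None)[0]
    u=np.round(u).astype(int); x=s[0]*1000+np.cumsum(u)
    print(N,"rows",u.tolist(),"x",x.min(),x.max(),"end",np.round(f(u),4));return u
E
python3 - <<'E'
from plan import *
for v in(.16,.24,.32):
  for N in(16,20,24,30,36): plan([-.152,v,.28,0],N)
E
```

```text
16 rows [-42, -70, -71, -52, -20, 16, 49, 74, 87, 86, 73, 50, 21, -6, -23, -24] x -407.0 49.0 end [ 0.     -0.      0.0001  0.0015]
20 rows [-15, -35, -40, -34, -18, 2, 24, 45, 61, 70, 72, 66, 52, 33, 11, -10, -29, -40, -40, -28] x -294.0 142.0 end [-0.001  -0.     -0.      0.0009]
24 rows [5, -4, -7, -4, 3, 13, 25, 36, 46, 53, 56, 54, 49, 39, 26, 10, -6, -21, -34, -42, -46, -44, -36, -21] x -162.0 248.0 end [ 0.002  -0.      0.0006  0.001 ]
30 rows [17, 17, 20, 24, 31, 37, 44, 50, 54, 55, 54, 50, 43, 33, 22, 9, -4, -16, -28, -37, -44, -48, -49, -47, -42, -35, -27, -19, -11, -5] x -135.0 408.0 end [ 0.     -0.      0.0005 -0.0006]
36 rows [16, 14, 15, 18, 23, 29, 34, 39, 42, 44, 43, 39, 33, 25, 15, 4, -7, -18, -28, -36, -42, -45, -45, -42, -37, -30, -22, -13, -4, 4, 10, 14, 16, 15, 12, 7] x -136.0 281.0 end [-0.006   0.     -0.0005  0.0005]
16 rows [-40, -72, -73, -53, -19, 19, 54, 80, 93, 91, 75, 48, 17, -12, -31, -29] x -409.0 68.0 end [ 0.002  -0.     -0.0007 -0.0015]
20 rows [-9, -31, -38, -33, -18, 3, 26, 47, 63, 72, 74, 67, 52, 32, 8, -15, -34, -45, -45, -31] x -281.0 163.0 end
[... 754 characters left out ...]
 -36, -32, -17, 4, 27, 49, 65, 75, 76, 68, 52, 30, 5, -19, -39, -50, -49, -33] x -268.0 183.0 end [ 0.001  -0.     -0.0003 -0.0005]
24 rows [20, 8, 2, 3, 8, 17, 28, 38, 48, 54, 56, 54, 48, 37, 22, 6, -12, -28, -42, -51, -55, -52, -41, -24] x -132.0 297.0 end [ 0.     -0.      0.0003  0.0012]
30 rows [35, 32, 33, 36, 40, 45, 51, 55, 57, 57, 55, 49, 41, 30, 18, 4, -10, -23, -35, -45, -52, -56, -56, -54, -48, -41, -32, -23, -14, -6] x -117.0 486.0 end [-0.001  -0.      0.0002  0.0002]
36 rows [34, 30, 30, 31, 35, 39, 43, 46, 48, 48, 46, 41, 33, 23, 12, 0, -13, -25, -35, -44, -50, -53, -53, -50, -44, -37, -28, -18, -9, 0, 7, 11, 14, 14, 11, 6] x -118.0 387.0 end [-0.001   0.     -0.0002 -0.0004]
```

Call:
servo_tool([
  {"travel":[6,0,0],"dr":[0,0,0]},
  {"travel":[14,0,0],"dr":[0,0,0]},
  {"travel":[22,0,0],"dr":[0,0,0]},
  {"travel":[28,0,0],"dr":[0,0,0]},
  {"travel":[30,0,0],"dr":[0,0,0]},
  {"travel":[30,0,0],"dr":[0,0,0]},
  {"travel":[28,0,0],"dr":[0,0,0]},
  {"travel":[24,0,0],"dr":[0,0,0]},
  {"travel":[18,0,0],"dr":[0,0,0]},
  {"travel":[11,0,0],"dr":[0,0,0]},
  {"travel":[5,0,0],"dr":[0,0,0]},
  {"travel":[0,0,0],"dr":[0,0,0]},
])

```text
clock: 5.65
position: [0.5012, 0.0618, 0.3109]
ee_rot: [0.743, 0.669, 0.001, 0.0]
ft_force: [-0.3, 1.0, 5.8]
grip_width: 0.299
```

```bash
python3 - <<'E'
from h import *
o=to([.5001,.0613,.31]);print(o["ft_force"],o["grip_width"])
L=[]
for i in range(8):
    o=manip.get_obs();L.append((o["clock"],o["position"],manip.camera("scene")))
for c,p,im in L: print(round(c,3),np.round(p,4),angle(im,p))
cv2.imwrite("pics/f.png",L[-1][2])
E
```

```text
t 5.65 pos [0.5012 0.0618 0.3109] x [1.043e-01 9.945e-01 8.000e-04] z [ 1.5e-03  7.0e-04 -1.0e+00] tool mm [-0.6 -1.   0.9]
[-0.31600423  1.02647531  5.77225856] 0.2987714670032755
5.65 [0.5012 0.0618 0.3109] (-0.25199823822125156, np.float64(0.56025824964132))
5.7 [0.5012 0.0616 0.3109] (-0.27265450269870517, np.float64(0.5638297872340425))
5.75 [0.5011 0.0614 0.3109] (-0.2908415469419296, np.float64(0.5592315901814301))
5.8 [0.5012 0.0614 0.3109] (-0.30616321840817334, np.float64(0.5630965005302226))
5.85 [0.5012 0.0614 0.311 ] (-0.3160015588222616, np.float64(0.5677905308464849))
5.9 [0.5011 0.0614 0.3109] (-0.3226809653517983, np.float64(0.5631484794275492))
5.95 [0.5011 0.0614 0.311 ] (-0.3251802418244845, np.float64(0.5643212508884151))
6.0 [0.5012 0.0613 0.3109] (-0.32301430094891637, np.float64(0.5566937477922995))
```

View pics/f.png

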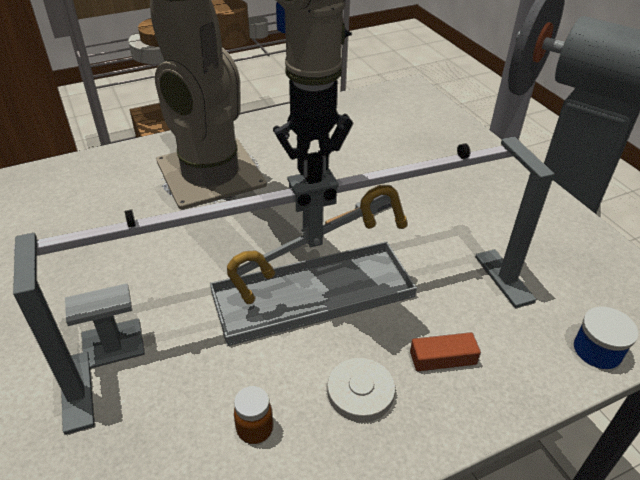

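The rack is off the rest and the trolley is over the tray. It is rocking at about 0.325 rad, with the peak at t≈5.96. Next is the cancelling motion.

```bash
sed -i 's/def plan(s,N,xf=0.,hold=2):/def plan(s,N,xf=0.,hold=2,px=.02):/; s/u=np.linalg.lstsq(np.vstack(\[Wt@A,D\]),np.r_\[Wt@t,d0\]/C=np.tril(np.ones((N,N)))*px\n    u=np.linalg.lstsq(np.vstack([Wt@A,D,C]),np.r_[Wt@t,d0,-px*s[0]*1000*np.ones(N)]/' plan.py
python3 - <<'E'
from plan import *
from workcell import manip
t=manip.get_obs()["clock"];w=W2**.5;p=w*(t-5.96);s=[0,0,-.328*np.cos(p),.328*w*np.sin(p)];print(t,s)
for N in(24,36,48):
  for px in(.05,.15,.5): plan(s,N,px=px)
E
```

```text
6.05 [0, 0, np.float64(-0.3209186878927482), np.float64(0.1567938051148814)]
24 rows [17, 25, 23, 15, 3, -13, -28, -42, -52, -57, -58, -53, -43, -29, -12, 5, 21, 35, 45, 51, 50, 44, 33, 18] x -304 83 end [-0.002   0.      0.0004 -0.0005]
24 rows [33, 46, 43, 30, 10, -11, -32, -49, -60, -64, -62, -54, -41, -24, -5, 13, 28, 39, 44, 43, 36, 25, 12, 2] x -240 162 end [ 0.002   0.     -0.0003 -0.0012]
24 rows [51, 62, 51, 29, 5, -16, -34, -47, -56, -59, -58, -52, -41, -27, -10, 7, 24, 39, 48, 49, 40, 21, -4, -21] x -202 198 end [ 0.001  -0.      0.0005  0.0002]
36 rows [10, 13, 12, 7, 0, -9, -17, -25, -30, -33, -33, -29, -22, -13, -2, 9, 21, 31, 39, 44, 46, 45, 40, 33, 24, 13, 2, -8, -17, -24, -28, -29, -26, -22, -15, -7] x -171 176 end [ 0.     -0.      0.0008  0.0001]
36 rows [20, 28, 27, 20, 9, -4, -17, -28, -35, -39, -39, -35, -28, -18, -6, 6, 18, 28, 36, 41, 42, 40, 35, 26, 16, 5, -6, -16, -23, -27, -27, -23, -17, -8, -1, 3] x -145 148 end [ 0.003   0.     -0.0006 -0.0002]
36 rows [31, 39, 32, 20, 5, -9, -20, -29, -35, -38, -37, -34, -28, -19, -9, 2, 12, 22, 30, 35, 37, 37, 33, 27, 1
[... 175 characters left out ...]
 15, 22, 28, 31, 32, 31, 27, 21, 13, 5, -4, -13, -21, -27, -31, -33, -32, -29, -24, -17, -9, -2, 6, 12, 17, 19, 20, 19, 15, 11, 7, 2] x -127 115 end [0.001  0.     0.0004 0.0004]
48 rows [14, 20, 20, 15, 7, -2, -11, -19, -25, -28, -28, -26, -21, -14, -6, 3, 11, 19, 25, 29, 31, 30, 26, 20, 13, 5, -4, -13, -20, -26, -29, -30, -29, -25, -19, -12, -3, 5, 12, 17, 20, 21, 18, 13, 7, 0, -5, -6] x -104 108 end [ 0.     -0.     -0.0007 -0.0009]
48 rows [22, 28, 24, 15, 4, -6, -14, -21, -25, -27, -27, -25, -20, -14, -7, 0, 8, 15, 21, 25, 27, 27, 24, 20, 14, 6, -2, -9, -16, -22, -25, -27, -27, -24, -19, -13, -5, 3, 11, 18, 23, 27, 26, 21, 11, -4, -18, -23] x -95 94 end [ 0.     -0.     -0.0003 -0.0005]
```

Call:
servo_tool([
  {"travel":[14,0,0],"dr":[0,0,0]},
  {"travel":[20,0,0],"dr":[0,0,0]},
  {"travel":[20,0,0],"dr":[0,0,0]},
  {"travel":[15,0,0],"dr":[0,0,0]},
  {"travel":[7,0,0],"dr":[0,0,0]},
  {"travel":[-2,0,0],"dr":[0,0,0]},
  {"travel":[-11,0,0],"dr":[0,0,0]},
  {"travel":[-19,0,0],"dr":[0,0,0]},
  {"travel":[-25,0,0],"dr":[0,0,0]},
  {"travel":[-28,0,0],"dr":[0,0,0]},
  {"travel":[-28,0,0],"dr":[0,0,0]},
  {"travel":[-26,0,0],"dr":[0,0,0]},
])

```text
clock: 7.55
position: [0.4944, -0.002, 0.3109]
ee_rot: [0.743, 0.669, 0.001, 0.0]
ft_force: [2.7, 0.9, 5.8]
grip_width: 0.297
```

Call:
servo_tool([
  {"travel":[-21,0,0],"dr":[0,0,0]},
  {"travel":[-14,0,0],"dr":[0,0,0]},
  {"travel":[-6,0,0],"dr":[0,0,0]},
  {"travel":[3,0,0],"dr":[0,0,0]},
  {"travel":[11,0,0],"dr":[0,0,0]},
  {"travel":[19,0,0],"dr":[0,0,0]},
  {"travel":[25,0,0],"dr":[0,0,0]},
  {"travel":[29,0,0],"dr":[0,0,0]},
  {"travel":[31,0,0],"dr":[0,0,0]},
  {"travel":[30,0,0],"dr":[0,0,0]},
  {"travel":[26,0,0],"dr":[0,0,0]},
  {"travel":[20,0,0],"dr":[0,0,0]},
])

```text
clock: 9.05
position: [0.5108, 0.152, 0.3109]
ee_rot: [0.743, 0.669, 0.001, 0.0]
ft_force: [2.1, -0.8, 5.9]
grip_width: 0.301
```

Call:
servo_tool([
  {"travel":[13,0,0],"dr":[0,0,0]},
  {"travel":[5,0,0],"dr":[0,0,0]},
  {"travel":[-4,0,0],"dr":[0,0,0]},
  {"travel":[-13,0,0],"dr":[0,0,0]},
  {"travel":[-20,0,0],"dr":[0,0,0]},
  {"travel":[-26,0,0],"dr":[0,0,0]},
  {"travel":[-29,0,0],"dr":[0,0,0]},
  {"travel":[-30,0,0],"dr":[0,0,0]},
  {"travel":[-29,0,0],"dr":[0,0,0]},
  {"travel":[-25,0,0],"dr":[0,0,0]},
  {"travel":[-19,0,0],"dr":[0,0,0]},
  {"travel":[-12,0,0],"dr":[0,0,0]},
])

```text
clock: 10.55
position: [0.4906, -0.0379, 0.3109]
ee_rot: [0.744, 0.669, 0.001, 0.0]
ft_force: [0.2, 0.4, 6.4]
grip_width: 0.299
```

Call:
servo_tool([
  {"travel":[-3,0,0],"dr":[0,0,0]},
  {"travel":[5,0,0],"dr":[0,0,0]},
  {"travel":[12,0,0],"dr":[0,0,0]},
  {"travel":[17,0,0],"dr":[0,0,0]},
  {"travel":[20,0,0],"dr":[0,0,0]},
  {"travel":[21,0,0],"dr":[0,0,0]},
  {"travel":[18,0,0],"dr":[0,0,0]},
  {"travel":[13,0,0],"dr":[0,0,0]},
  {"travel":[7,0,0],"dr":[0,0,0]},
  {"travel":[0,0,0],"dr":[0,0,0]},
  {"travel":[-5,0,0],"dr":[0,0,0]},
  {"travel":[-6,0,0],"dr":[0,0,0]},
])

```text
clock: 12.05
position: [0.5012, 0.0617, 0.3109]
ee_rot: [0.743, 0.669, 0.001, 0.0]
ft_force: [0.6, 0.1, 5.8]
grip_width: 0.295
```

```bash
cat >m.py <<'E'
from h import *
o=to([.5001,.0613,.31]);print(o["ft_force"],o["grip_width"])
L=[]
for i in range(20):
    o=manip.get_obs();L.append((o["clock"],o["position"],manip.camera("scene")))
T=np.array([l[0] for l in L]);a=np.array([angle(im,p)[0] for _,p,im in L]);print(T[0],T[-1],a.round(3))
w=5.35**.5;te=manip.get_obs()["clock"]
B=np.c_[np.cos(w*(T-te)),np.sin(w*(T-te))];q=np.linalg.lstsq(B,a,rcond=None)[0]
print("end",te,"th",q[0],"om",q[1]*w,"amp",np.hypot(*q));cv2.imwrite("pics/g.png",L[-1][2])
E
python3 m.py
```

```text
t 12.05 pos [0.5012 0.0617 0.3109] x [1.045e-01 9.945e-01 9.000e-04] z [ 1.4e-03  7.0e-04 -1.0e+00] tool mm [-0.5 -1.   0.9]
[0.55363191 0.11538354 5.75788331] 0.2953114169142935
12.05 13.0 [-0.025 -0.029 -0.031 -0.032 -0.034 -0.035 -0.034 -0.035 -0.035 -0.033
 -0.031 -0.028 -0.027 -0.023 -0.02  -0.016 -0.013 -0.01  -0.005 -0.   ]
end 13.05 th 0.002584962469472544 om 0.07960540646515946 amp 0.03451335811869083
```

Residual rocking is 0.035 rad against the 0.09 limit, and the trolley is within 1 mm of the target. I'll hold for 4 s or more, then re-check.

Call:
servo_tool([
  {"travel":[0,0,0],"dr":[0,0,0]},
  {"travel":[0,0,0],"dr":[0,0,0]},
  {"travel":[0,0,0],"dr":[0,0,0]},
  {"travel":[0,0,0],"dr":[0,0,0]},
  {"travel":[0,0,0],"dr":[0,0,0]},
  {"travel":[0,0,0],"dr":[0,0,0]},
  {"travel":[0,0,0],"dr":[0,0,0]},
  {"travel":[0,0,0],"dr":[0,0,0]},
  {"travel":[0,0,0],"dr":[0,0,0]},
  {"travel":[0,0,0],"dr":[0,0,0]},
  {"travel":[0,0,0],"dr":[0,0,0]},
  {"travel":[0,0,0],"dr":[0,0,0]},
])

```text
clock: 14.55
position: [0.5011, 0.0613, 0.3109]
ee_rot: [0.743, 0.669, 0.001, 0.0]
ft_force: [0.2, -0.3, 5.5]
grip_width: 0.294
```

Call:
servo_tool([
  {"travel":[0,0,0],"dr":[0,0,0]},
  {"travel":[0,0,0],"dr":[0,0,0]},
  {"travel":[0,0,0],"dr":[0,0,0]},
  {"travel":[0,0,0],"dr":[0,0,0]},
  {"travel":[0,0,0],"dr":[0,0,0]},
  {"travel":[0,0,0],"dr":[0,0,0]},
])

```text
clock: 15.3
position: [0.5012, 0.0614, 0.3109]
ee_rot: [0.743, 0.669, 0.001, 0.0]
ft_force: [-0.1, -0.6, 6.9]
grip_width: 0.293
```

```bash
python3 m.py
```

```text
t 15.3 pos [0.5012 0.0614 0.3109] x [1.051e-01 9.945e-01 5.000e-04] z [ 1.3e-03  4.0e-04 -1.0e+00] tool mm [-0.2 -1.   0.9]
[-0.0933063  -0.62586631  6.89369318] 0.29329584757111477
15.3 16.25 [-0.027 -0.025 -0.023 -0.019 -0.017 -0.014 -0.009 -0.005 -0.002  0.002
  0.007  0.01   0.013  0.017  0.02   0.024  0.027  0.03   0.031  0.034]
end 16.3 th 0.03354994537380035 om 0.017840197563600835 amp 0.03442512235812078
```

View pics/g.png

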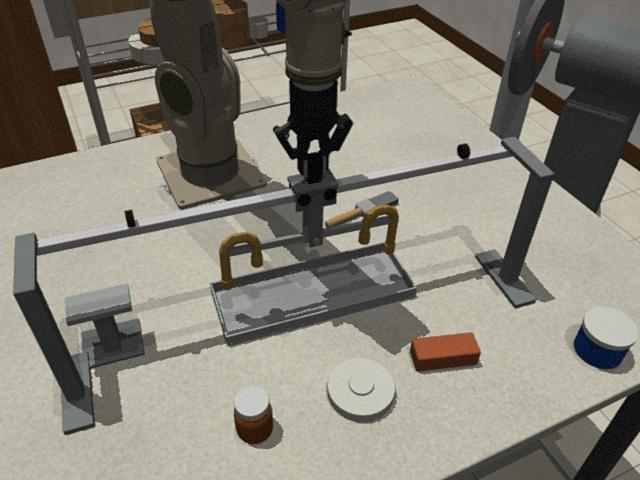

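It hangs level, with the pin at about (315,240) over the tray and the crooks at (240,260) and (380,228). I'll let go and rise.

Call:
servo_tool([
  {"travel":[0,0,0],"dr":[0,0,0]},
  {"travel":[0,0,0],"dr":[0,0,0]},
  {"travel":[0,0,0],"dr":[0,0,0]},
  {"travel":[0,0,0],"dr":[0,0,0]},
  {"travel":[0,0,0],"dr":[0,0,0]},
  {"travel":[0,0,-10],"dr":[0,0,0]},
  {"travel":[0,0,-25],"dr":[0,0,0]},
  {"travel":[0,0,-35],"dr":[0,0,0]},
  {"travel":[0,0,-30],"dr":[0,0,0]},
  {"travel":[0,0,0],"dr":[0,0,0]},
], claw=0)

```text
clock: 17.55
position: [0.5015, 0.0608, 0.4132]
ee_rot: [0.743, 0.669, 0.002, 0.001]
ft_force: [-0.3, -1.0, -1.0]
grip_width: 0.997
```

```bash
python3 m.py
```

```text
t 17.55 pos [0.5015 0.0608 0.4132] x [0.1054 0.9944 0.0018] z [ 0.0043  0.0013 -1.    ] tool mm [ 1.000e-01 -1.900e+00  1.032e+02]
[-0.25510934 -1.00267421 -1.04591958] 0.996501780216712
17.55 18.5 [-0.027 -0.029 -0.033 -0.034 -0.034 -0.034 -0.034 -0.033 -0.032 -0.03
 -0.029 -0.026 -0.023 -0.02  -0.017 -0.014 -0.009 -0.005 -0.002  0.003]
end 18.55 th 0.005834739878185889 om 0.07725312750755661 amp 0.033905261420708974
```

View pics/g.png

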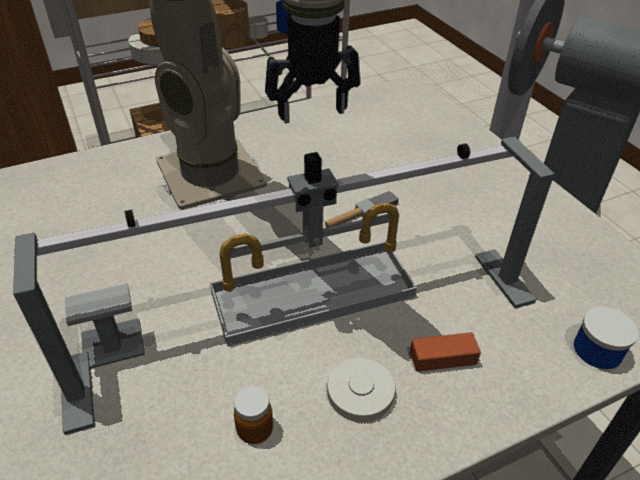

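The gripper is clear, the block at (313,165) is free and the trolley hasn't moved. Rocking is 0.034 rad, about 0.08 rad/s. I'll hand in.

```bash
python3 -c "
from workcell import manip
print(manip.hand_in())"
```

```text
the job is handed in; nothing more can be done
None
```

I drew the rack off its rest by the grip block and stopped it over the drip tray. A planned 6 s back-and-forth of the trolley then cut the rocking from about 0.33 to 0.034 rad. I held it there for just over 4 s, let go and raised the gripper clear. The job was handed in at about 18.6 s, and no verdict is reported.

- **Centring:** before I let go, the gripper stood within about 1 mm of my estimate of the tray centre. That estimate came from two camera views that agreed to about 2 mm. The last picture shows the trolley did not move when released.
- **Level and rocking:** after release the rack was rocking by 0.034 rad at no more than 0.08 rad/s. The limits are 0.09 rad and 0.3 rad/s. My camera angle reads about 0.01 rad high against the stated starting value.
- **Contact:** the gripper was open about 100 mm above its gripping height, and the force reading was near zero. The jar, buffing wheel, compound bar and brush look unmoved. I had no direct reading of how hard the rack touched the rest, but the draw-off was smooth and the trolley kept the rack well clear of the rest afterwards.

Two early move calls were refused because I left out "dr"; the arm did not move. One script stopped when calibration was called too many times, so I cached it. I viewed ten pictures.

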